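# Draw the port cassette out of a fibre termination box and hold it up for inspection

## Robot

A 6-joint arm with a two-finger parallel gripper is mounted at the origin on a cart in front of the work surface, level with it; the furniture and walls round the work are solid. World frame = base frame: x ahead of the robot, y to its left, z up, the work surface at z = 0. Lengths are in m, angles in rad, forces in N, time in s.
With the tool pointing down it reaches from about 0.3 to 0.875 m from the base axis. Payload 6.4 kg.
Tool frame: the origin (TCP) lies at the very end of the fingers, on their centre line; the grasp point (between the pads) lies 19 mm behind it; z points along the fingers, y is the line along which they close (so a half turn about z gives the same grasp; the last joint's range is limited). The gripper opens to 85 mm and grips with 20 to 120 N. Pads are 22 mm wide; open, the fingers measure 114 mm over their backs; the gripper's body (76 mm by 85 mm) begins 54 mm behind the grasp point. The pads swing forward as they close: fully open they stand 13 mm farther back than shut.
Start: joints at [0.987, 0.181, 1.607, -0, 1.354, -0.206], TCP at [0.212, 0.534, 0.196] pointing down, gripper open.
Joint ranges: [-2.99, 2.99], [-0.89, 2.07], [0.3, 2.58], [-1.14, 4.28], [0, 2.63], [-3.12, 3.12]. Speed limits (rad/s): [2.57, 2.57, 3.01, 3.14, 3.14, 3.14].

## Interface

Orientations are given as a unit quaternion [w, x, y, z].
In Python, from bench import ctrl gives the robot as it stands.
- The arm moves only by the tool jog_arm, never from a script. Its argument "series" is a list that holds one entry, the list of rows, each a list of 7 numbers: the shift along the tool's x, y, z in mm, then the turn, a rotation vector about the tool's x, y, z in rad, then the finger opening in mm, from 0 to 85.4. In form: [[[tx, ty, tz, rx, ry, rz, gripper], ...]]. A call has exactly 10 rows; each row shifts and turns the commanded pose from where the row before left it, along the tool's axes as they then stand; what a row does not reach is not made up. A row lasts 1/10 s, in which the tool goes at most 50 mm and 8.59 degrees, less where a joint would pass 70% of its speed; a pose out of reach is approached as far as the arm can. A call with a gripper value outside its range is refused whole. The fingers move at their own pace and stop on an object; the grip force is fixed at half the most. Time passes only in rows, so rows that do not move let the fingers close, or fill a call up. It gives the time, the measured TCP pose, the force, the opening and the grip force at its end, in the units of the state.
- ctrl.get_obs(): the state, without advancing time (a new reading comes with each control period).
- ctrl.camera(name): name is "scene" or "top" or "wrist"; returns a dict with "frame" (400x640x3 uint8, blue, green, red), "z_map" (400x640 float32, m along the optical axis (not along the pixel's ray), 0 where there is no reading), "fx", "fy", "cx", "cy" (pixels), "xyz" and "rotation" of the camera in the world. Camera axes: x right, y down, z forward; pixel columns grow to the right and rows downward; lengths in m; the calibration is good to about 2 mm. A picture is of the moment at which its call begins.
- ctrl.hand_in(): hands the job in; it is judged then, once.
The state is a dict: "time_s": time; "q": joint angles; "dq": joint speeds; "joint_efforts": joint torques, N m; "eef_pos": TCP position; "eef_rot": TCP orientation; "wrist_force": force on the tool from outside, world axes, zero at the start; "torque": the same for the moment, N m; "opening": opening from 0.0 (shut) to 1.0 (fully open); "grasp_force": force on a finger pad.
Only numpy, scipy, OpenCV 4.12 (cv2) and the standard library are available. Lean on these libraries where they do the work, as an engineer would, in place of code of your own. Each camera call takes 0.05 s, during which the arm holds its last target. There are 200 camera calls.

## Task

The grey fibre termination box lies on its back on the desk. Swing its hinged cover up by the pull tab until it stands upright or further back and stays open by itself, then draw the tall cassette with the ports straight up out of its guides, leaving the low blanking pieces seated and everything else on the desk where it lies. Finish holding the cassette upright in the gripper, lifted clear with its underside about 20 cm above the desk and its row of ports turned squarely towards the front edge of the desk (the robot's side), still held when the program ends, so that I can look into the ports; the cover stays open and nothing is put down.

Things in the scene. Friction and masses are not known exactly. Their poses are not given: they have to be found in the camera images.
- box: Grey fibre termination box fixed on the desk right of the splicer: tray 128 (x) x 150 (y) x 42 mm, 3 mm walls, 85 mm high with cover shut. Origin: centre of its underside; x points from the tab side (front, two cable glands) to the hinge side, z up. Three bays at y = +46, 0, -46 mm, centred at x = +11 mm, guides up to 37 mm above the desk: the cassette is in any one, blanking pieces in the others.
- cover (a joint): Hinge of the hood-shaped cover (128 x 150 mm, 43 mm deep, 0.16 kg) about the box's y axis along its rear rim: 0 = shut, growing to 1.8 rad as the front swings up and back; starts at 0 to 0.08. Friction (0.17 Nm, some 3 N at the tab) holds the cover at any angle where it is left. It stands clear of the bays from about 1.4 rad.
- cover_hinge (a point): Middle of the cover's hinge line, in the box frame at x = +64, y = 0, z = 42 mm; fixed to the box, axes as the box.
- cover_tab (a point): Point to grip on the cover's pull tab, moving with the cover. The tab is 28 mm wide (box y), 10 mm thick and sticks out 31 mm in front of the cover's front wall; this point is on its mid-plane, 20 mm from that wall, 148 mm in front of the hinge line and 10 mm above it when shut (52 mm above the desk). The space beside and under the tab is free.
- cassette: Black cassette, loose, 0.14 kg, upright in a bay under the cover: 90 (x) x 24 (y) x 74 mm (z). Origin: centre of its underside; z up, x as the box's when seated (underside 3 mm, top 77 mm above the desk). Guides hold only its lowest 34 mm with 1.5 mm play; no catch. Grip across the 24 mm at the top; fingertips above 45 mm over the desk clear rim, guides and blanking pieces.
- cassette_ports (a point): Middle of the column of six port pairs on the cassette's narrow -x face (6 mm proud): 51.5 mm in front (-x) of the cassette's origin and 40 mm above its underside. The ports look along the cassette's -x.
- blank_a: Low plain black blanking piece, 90 x 24 x 32 mm, loose in one of the bays; origin at the centre of its underside. Stays seated.
- blank_b: A second blanking piece like blank_a, in another bay.
- desk_front (a point): Point on the desk's front edge; its x axis points straight away from the robot's side, square to that edge (world axes).
- fault_locator: Pen-shaped fault tester, 15 x 138 x 16 mm, lying loose on the desk beside the box's -y side, origin at the centre of its underside. Not to be disturbed.
- spare_adapter: Small spare fibre adapter, 20 x 38 x 12 mm, loose on the desk beyond the tester. Not to be disturbed.

How it is judged:
By the outcome, as a careful person would: the job done as asked, in the order asked, and still so for the second after the job is handed in, while the arm keeps its last pose, push and grip.
It also fails if it takes over 45 s, if anything falls off the work surface, if the arm or the gripper's body presses on something with over 40 N, if the wrist force passes 120 N, or if a joint passes its speed limit or range.

## Working session

There is one attempt and no reset: what is moved stays moved. The work goes in short steps, Python scripts to look and compute and a tool call to move; the robot and the scene stay as the last step left them, time stands still between calls to the robot, and variables do not carry over. Pictures are saved under pics/ and viewed, at most 10 in all, crops included, and the job is handed in when it is done.

Besides the shell and the picture viewer there is one more tool, called after "Call:" by a JSON object that holds its "fn" and its "kwargs". jog_arm: Moves the arm, as the interface text tells. Its arguments: {"type":"object","properties":{"series":{"type":"array"}},"required":["series"]}

```bash
mkdir -p pics; ls; cat > h.py <<'E'
import numpy as np,cv2
from scipy.spatial.transform import Rotation as R
from bench import ctrl
def rot(c):
    r=np.array(c["rotation"],float)
    return r if r.shape==(3,3) else R.from_quat(np.r_[r[1:],r[0]]).as_matrix()
def cloud(c):
    z=c["z_map"];v,u=np.mgrid[:z.shape[0],:z.shape[1]]
    p=np.dstack([(u-c["cx"])/c["fx"]*z,(v-c["cy"])/c["fy"]*z,z])@rot(c).T+np.array(c["xyz"])
    p[z==0]=np.nan
    return p
def st():
    o=ctrl.get_obs();q=o["eef_rot"];M=R.from_quat([q[1],q[2],q[3],q[0]]).as_matrix()
    return o,np.array(o["eef_pos"]),M
E
python3 - <<'E'
from h import *
o,p,M=st();print(o["time_s"],p,M.round(3))
for n in("top","scene"):
    c=ctrl.camera(n);cv2.imwrite(f"pics/{n}0.png",c["frame"]);np.savez(f"{n}0.npz",**c);print(n,c["xyz"],rot(c).round(2),c["fx"])
E
```

```text
pics
0.0 [0.21174543 0.53392241 0.19538299] [[-0.929  0.369 -0.001]
 [ 0.369  0.929 -0.001]
 [ 0.    -0.002 -1.   ]]
top [ 0.36185634 -0.44490868  0.92703398] [[-0.03 -0.99  0.12]
 [-1.    0.02 -0.02]
 [ 0.02 -0.12 -0.99]] 448.9462494468298
scene [-0.02981686 -0.90021016  0.59306374] [[ 0.66 -0.45  0.6 ]
 [-0.75 -0.4   0.52]
 [ 0.01 -0.8  -0.6 ]] 481.403383724952
```

View pics/top0.png

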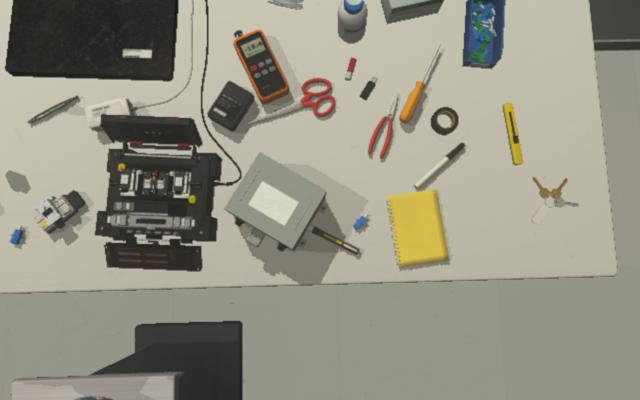

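View pics/scene0.png

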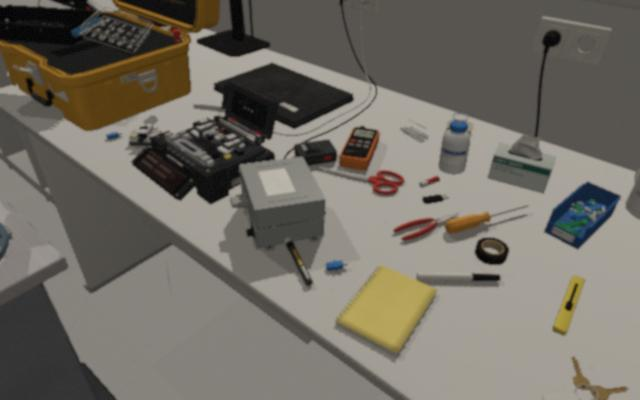

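The top view shows the shut grey box with its cover centred near (276,201) and its tab at about (255,238). The tester is at (335,240) and the adapter at (360,223). I'll fit the cover next.

```bash
python3 - <<'E'
from h import *
c=dict(np.load("top0.npz"));P=cloud(c)
m=(P[...,2]>.075)&(P[...,2]<.105);m[:145]=0;m[260:]=0;m[:,:215]=0;m[:,335:]=0
n,l,s,cc=cv2.connectedComponentsWithStats(m.astype(np.uint8));k=1+s[1:,4].argmax();Q=P[l==k]
r=cv2.minAreaRect((Q[:,:2]*1000).astype(np.float32));print(r,np.median(Q[:,2]),cv2.boxPoints(r))
m2=(P[...,2]>.035)&(P[...,2]<.07);m2[:225]=0;m2[255:]=0;m2[:,:235]=0;m2[:,275:]=0
Q2=P[m2];print(len(Q2),Q2.mean(0),np.median(Q2,0),Q2.min(0),Q2.max(0))
r2=cv2.minAreaRect((Q2[:,:2]*1000).astype(np.float32));print(r2)
# plane tilt of cover
A=np.c_[Q[:,:2],np.ones(len(Q))];print(np.linalg.lstsq(A,Q[:,2],rcond=None)[0])
f=c["frame"];cv2.imwrite("pics/crop0.png",cv2.resize(f[140:270,200:380],None,fx=4,fy=4,interpolation=cv2.INTER_CUBIC))
for v,u in((243,258),(238,256),(234,262),(240,250)):print(u,v,P[v,u])
E
```

```text
((482.9186706542969, -373.0481262207031), (150.44186401367188, 128.53118896484375), 58.16007614135742) 0.08709050556038611 [[ 388.64078 -403.04706]
 [ 497.83127 -470.8534 ]
 [ 577.19653 -343.0492 ]
 [ 468.00607 -275.24286]]
237 [ 0.41487988 -0.33198699  0.06116013] [ 0.41495139 -0.33213537  0.06131929] [ 0.39594173 -0.36653131  0.04168049] [ 0.43692713 -0.31270354  0.06751569]
((410.8876647949219, -337.39111328125), (49.87248992919922, 30.929443359375), 58.19793701171875)
[-0.02345234  0.01530087  0.10406568]
258 243 [ 0.40349523 -0.33602914  0.06009838]
256 238 [ 0.41317934 -0.33233119  0.06049352]
262 234 [ 0.42050344 -0.34406139  0.0616485 ]
250 240 [ 0.40953827 -0.32104684  0.06225991]
```

View pics/crop0.png

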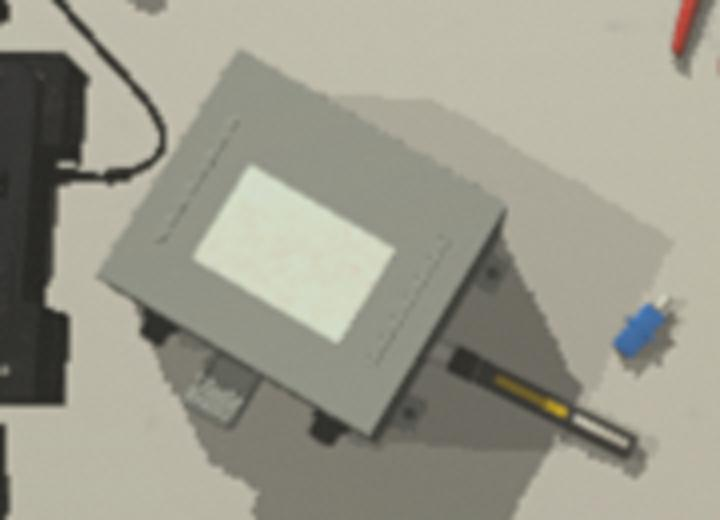

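The tab is at the box's front middle and the box x axis points at about -32°. Next I check heights along the path and plan the approach.

```bash
cat >> h.py <<'E'
a=np.deg2rad(-31.84);bx=np.array([np.cos(a),np.sin(a),0]);by=np.array([-np.sin(a),np.cos(a),0]);bz=np.array([0,0,1.])
O=np.array([.484,-.374,0]);B=np.c_[bx,by,bz]
H=O+.064*bx+.042*bz
def tool(phi,y=by):  # phi deg below horizontal, towards box +x
    f=np.deg2rad(phi);z=np.cos(f)*bx-np.sin(f)*bz
    return np.c_[np.cross(y,z),y,z]
def tabpt(th,rad=.151): # point on tab mid-plane
    return H+bx*(-rad*np.cos(th)+.010*np.sin(th))+bz*(rad*np.sin(th)+.010*np.cos(th))
def plan(p1,M1,n,g,p0=None,M0=None,dec=0):
    if p0 is None: _,p0,M0=st()
    w=R.from_matrix(M0.T@M1).as_rotvec()/n
    p,M=p0.copy(),M0.copy();rows=[]
    for k in range(n):
        t=np.round(M.T@((p1-p)/(n-k))*1000,dec);rw=np.round(R.from_matrix(M.T@M1).as_rotvec()/(n-k),3)
        rows.append([float(x) for x in [*t,*rw,g]]);p=p+M@t/1000;M=M@R.from_rotvec(rw).as_matrix()
    for r in rows:print(r)
    print("end",p.round(4),"err",(p-p1).round(4));return p,M
E
python3 - <<'E'
from h import *
P=cloud(dict(np.load("top0.npz")))
for x in np.arange(.3,.65,.05):
    print(round(x,2),[(round(y,2),round(float(np.nanmax(np.where((abs(P[...,0]-x)<.026)&(abs(P[...,1]-y)<.026),P[...,2],-1))),3)) for y in np.arange(.2,-.5,-.05)])
p,M=plan(np.array([.42,.13,.28]),tool(90),10,85)
M1=tool(60);p1=tabpt(.028)+M1[:,2]*.015-M1[:,2]*.09
print(p1);plan(p1+[0,0,.06],M1,10,85,p,M)
E
```

```text
0.3 [(np.float64(0.2), 0.001), (np.float64(0.15), 0.003), (np.float64(0.1), 0.004), (np.float64(0.05), 0.004), (np.float64(0.0), 0.005), (np.float64(-0.05), 0.004), (np.float64(-0.1), 0.004), (np.float64(-0.15), 0.004), (np.float64(-0.2), 0.005), (np.float64(-0.25), 0.004), (np.float64(-0.3), 0.004), (np.float64(-0.35), 0.004), (np.float64(-0.4), 0.005), (np.float64(-0.45), 0.004)]
0.35 [(np.float64(0.2), 0.004), (np.float64(0.15), 0.005), (np.float64(0.1), 0.004), (np.float64(0.05), 0.004), (np.float64(0.0), 0.005), (np.float64(-0.05), 0.055), (np.float64(-0.1), 0.058), (np.float64(-0.15), 0.061), (np.float64(-0.2), 0.06), (np.float64(-0.25), 0.059), (np.float64(-0.3), 0.006), (np.float64(-0.35), 0.005), (np.float64(-0.4), 0.006), (np.float64(-0.45), 0.006)]
0.4 [(np.float64(0.2), 0.003), (np.float64(0.15), 0.014), (np.float64(0.1), 0.004), (np.float64(0.05), 0.004), (np.float64(0.0), 0.005), (np.float64(-0.05), 0.079), (np.float64(-0.1), 0.077), (np.float64(-0.15), 0.072), (np.float64(-0.2), 0.078), (np.float64(-0.25), 0.078), (np.float64(-0.3), 0.066), (np.float64(-0.35), 0.092), 
[... 1971 characters left out ...]
-25.0, -9.0, -0.0, -0.0, 0.017, 85.0]
[-39.0, -24.0, -8.0, -0.001, -0.0, 0.018, 85.0]
end [0.4199 0.1299 0.2798] err [-0.0001 -0.0001 -0.0002]
[ 0.3785223  -0.30849907  0.12117543]
[-20.0, -39.0, 10.0, 0.0, -0.052, -0.0, 85.0]
[-19.0, -39.0, 11.0, 0.0, -0.052, -0.0, 85.0]
[-18.0, -40.0, 12.0, 0.0, -0.052, -0.0, 85.0]
[-18.0, -39.0, 13.0, 0.0, -0.053, -0.0, 85.0]
[-17.0, -40.0, 14.0, 0.0, -0.052, -0.0, 85.0]
[-16.0, -39.0, 14.0, 0.0, -0.053, -0.0, 85.0]
[-16.0, -40.0, 15.0, 0.0, -0.052, -0.0, 85.0]
[-15.0, -39.0, 16.0, 0.0, -0.053, -0.0, 85.0]
[-14.0, -40.0, 17.0, 0.0, -0.052, -0.0, 85.0]
[-13.0, -39.0, 18.0, 0.0, -0.053, -0.0, 85.0]
end [ 0.3787 -0.3083  0.1811] err [ 0.0002  0.0002 -0.0001]
```

Call:
{"fn": "jog_arm", "kwargs": {"series": [[[-34, -30, -8, 0, 0, 0.018, 85], [-35, -29, -8, 0, 0, 0.018, 85], [-35, -29, -9, 0, 0, 0.018, 85], [-36, -28, -8, 0, 0, 0.018, 85], [-36, -27, -9, 0, 0, 0.018, 85], [-37, -27, -8, 0, 0, 0.018, 85], [-37, -26, -9, 0, 0, 0.018, 85], [-38, -25, -8, 0, 0, 0.018, 85], [-38, -25, -9, 0, 0, 0.018, 85], [-39, -24, -8, 0, 0, 0.018, 85]]]}}

```text
time_s: 1.1
eef_pos: [0.4203, 0.1284, 0.2806]
eef_rot: [0.0, 0.276, 0.961, 0.0]
wrist_force: [0.5, 0.9, 1.0]
opening: 0.997
grasp_force: 0.0
```

Call:
{"fn": "jog_arm", "kwargs": {"series": [[[-20, -39, 10, 0, -0.052, 0, 85], [-19, -39, 11, 0, -0.052, 0, 85], [-18, -40, 12, 0, -0.052, 0, 85], [-18, -39, 13, 0, -0.053, 0, 85], [-17, -40, 14, 0, -0.052, 0, 85], [-16, -39, 14, 0, -0.053, 0, 85], [-16, -40, 15, 0, -0.052, 0, 85], [-15, -39, 16, 0, -0.053, 0, 85], [-14, -40, 17, 0, -0.052, 0, 85], [-13, -39, 18, 0, -0.053, 0, 85]]]}}

```text
time_s: 2.1
eef_pos: [0.377, -0.31, 0.1819]
eef_rot: [0.25, 0.266, 0.928, -0.073]
wrist_force: [1.0, 0.3, 0.6]
opening: 0.997
grasp_force: 0.0
```

```bash
python3 - <<'E'
from h import *
o,p,M=st();print(o["time_s"],np.round(o["q"],3))
c=ctrl.camera("wrist");cv2.imwrite("pics/w1.png",c["frame"]);np.savez("w1.npz",**c)
M1=tool(60);p1=tabpt(.028)+M1[:,2]*.015
p,M=plan(p1-M1[:,2]*.05,M1,6,60)
plan(p1,M1,4,60,p,M)
print("tab",tabpt(.028))
E
```

```text
2.1 [-1.147 -0.427  2.279  0.371  0.873 -2.339]
[5.0, 1.0, 15.0, -0.001, 0.001, -0.001, 60.0]
[5.0, 1.0, 15.0, -0.001, 0.001, -0.001, 60.0]
[5.0, 2.0, 15.0, -0.001, 0.001, -0.001, 60.0]
[5.0, 1.0, 15.0, -0.002, 0.0, -0.0, 60.0]
[5.0, 2.0, 15.0, -0.001, 0.001, -0.001, 60.0]
[5.0, 1.0, 16.0, -0.002, 0.0, -0.0, 60.0]
end [ 0.3953 -0.3189  0.0861] err [-0.0002  0.0001 -0.0004]
[-0.0, -0.0, 12.0, 0.0, 0.0, -0.0, 60.0]
[-0.0, -0.0, 13.0, 0.0, 0.0, -0.0, 60.0]
[-0.0, -0.0, 12.0, 0.0, 0.0, -0.0, 60.0]
[-0.0, -0.0, 13.0, 0.0, 0.0, -0.0, 60.0]
end [ 0.4165 -0.3321  0.0429] err [-0.0002  0.0002 -0.0004]
tab [ 0.41037948 -0.32828216  0.05622353]
```

View pics/w1.png

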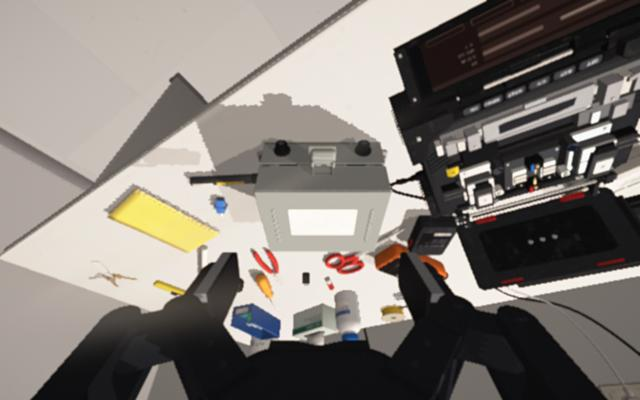

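The wrist view shows the tab at (323,157), centred between the fingers at (235,270) and (408,270). The glands are on either side, so I'll use a narrower opening.

Call:
{"fn": "jog_arm", "kwargs": {"series": [[[5, 1, 15, -0.001, 0.001, -0.001, 46], [5, 1, 15, -0.001, 0.001, -0.001, 46], [5, 2, 15, -0.001, 0.001, -0.001, 46], [5, 1, 15, -0.002, 0, 0, 46], [5, 2, 15, -0.001, 0.001, -0.001, 46], [5, 1, 16, -0.002, 0, 0, 46], [0, 0, 12, 0, 0, 0, 46], [0, 0, 13, 0, 0, 0, 46], [0, 0, 12, 0, 0, 0, 46], [0, 0, 13, 0, 0, 0, 46]]]}}

```text
time_s: 3.15
eef_pos: [0.42, -0.3238, 0.0438]
eef_rot: [0.248, 0.263, 0.93, -0.067]
wrist_force: [-0.1, -0.2, -0.3]
opening: 0.536
grasp_force: 0.0
```

```bash
python3 - <<'E'
from h import *
o,p,M=st();print(o["time_s"],np.round(o["q"],3),p,o["wrist_force"],o["opening"])
c=ctrl.camera("wrist");cv2.imwrite("pics/w2.png",c["frame"])
E
```

```text
3.15 [-1.051  0.005  2.276  0.573  0.463 -2.536] [ 0.4200084  -0.32381744  0.04384023] [-0.05603118 -0.18038642 -0.34998492] 0.5358271889669659
```

View pics/w2.png

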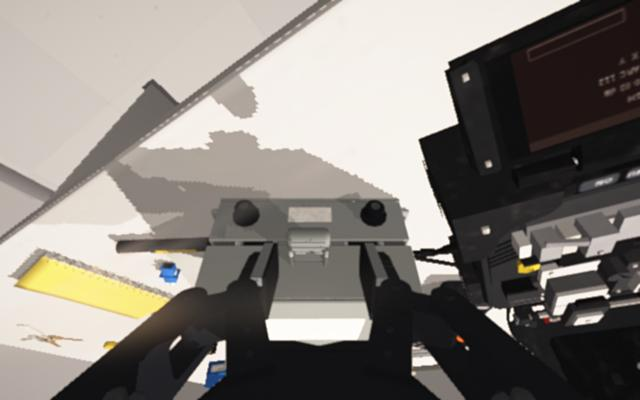

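```bash
python3 - <<'E'
from h import *
o,p,M=st();print(o["time_s"],np.round(o["dq"],3),p,(M-tool(60)).round(3).tolist())
print("box frame rel O",B.T@(p-O), "want",B.T@(tabpt(.028)+M[:,2]*.015-O), "tool-axes delta mm",M.T@(tabpt(.028)+M[:,2]*.015-p)*1000)
E
```

```text
3.2 [-0.003 -0.043  0.017 -0.053  0.065  0.049] [ 0.41980833 -0.32349658  0.04239524] [[-0.003, -0.004, -0.0], [0.0, 0.003, 0.009], [0.005, 0.006, -0.003]]
box frame rel O [-0.08117543  0.00903965  0.04239524] want [-0.07923669  0.0001169   0.04319018] tool-axes delta mm [-2.06408309 -8.927818    0.1993127 ]
```

Call:
{"fn": "jog_arm", "kwargs": {"series": [[[-1, -3, 0, 0, 0, 0, 46], [-1, -3, 0, 0, 0, 0, 46], [0, -3, 0, 0, 0, 0, 46], [0, 0, 0, 0, 0, 0, 46], [0, 0, 0, 0, 0, 0, 46], [0, 0, 0, 0, 0, 0, 46], [0, 0, 0, 0, 0, 0, 46], [0, 0, 0, 0, 0, 0, 46], [0, 0, 0, 0, 0, 0, 46], [0, 0, 0, 0, 0, 0, 46]]]}}

```text
time_s: 4.2
eef_pos: [0.4167, -0.3325, 0.0454]
eef_rot: [0.248, 0.263, 0.93, -0.068]
wrist_force: [0.4, -1.2, -0.6]
opening: 0.54
grasp_force: 0.0
```

```bash
python3 - <<'E'
from h import *
o,p,M=st();print(o["time_s"],np.round(o["dq"],3),p)
print("tool-axes delta mm",M.T@(tabpt(.028)+M[:,2]*.015-p)*1000, R.from_matrix(M.T@tool(60)).as_rotvec())
E
```

```text
4.2 [-0.     0.     0.002 -0.    -0.001  0.001] [ 0.4166919  -0.33251706  0.04542072]
tool-axes delta mm [1.22548871 0.36311198 1.85282642] [ 0.00706003 -0.00370263  0.00226629]
```

Call:
{"fn": "jog_arm", "kwargs": {"series": [[[1, 0, 2, 0, 0, 0, 46], [0, 0, 0, 0, 0, 0, 30], [0, 0, 0, 0, 0, 0, 20], [0, 0, 0, 0, 0, 0, 15], [0, 0, 0, 0, 0, 0, 15], [0, 0, 0, 0, 0, 0, 15], [0, 0, 0, 0, 0, 0, 15], [0, 0, 0, 0, 0, 0, 15], [0, 0, 0, 0, 0, 0, 15], [0, 0, 0, 0, 0, 0, 15]]]}}

```text
time_s: 5.2
eef_pos: [0.4168, -0.3327, 0.0433]
eef_rot: [0.248, 0.263, 0.93, -0.068]
wrist_force: [-0.1, 0.4, 0.2]
opening: 0.172
grasp_force: 0.0
```

```bash
cat >> h.py <<'E'
def arc(d,n=10,g=15):
    o,p,M=st();print(o["time_s"],np.round(o["q"],3),p.round(4),np.round(o["wrist_force"],1),round(o["opening"],3),round(o["grasp_force"],1))
    print("box",(B.T@(p-H)).round(4),"phi",np.rad2deg(np.arctan2(-M[2,2],M[:,2]@bx)).round(1))
    for k in range(n):
        S=R.from_rotvec(by*d).as_matrix();p2=H+S@(p-H);M2=S@M
        print((M.T@(p2-p)*1000).round(2),R.from_matrix(M.T@M2).as_rotvec().round(4)) if k in(0,n-1) else 0
        p,M=p2,M2
    print("end",p.round(3))
E
python3 -c "
from h import *
arc(.037)"
```

```text
5.2 [-1.072  0.015  2.269  0.589  0.469 -2.568] [ 0.4168 -0.3327  0.0433] [-0.1  0.4  0.2] 0.172 0.0
box [-0.1429 -0.0004  0.0013] phi 60.2
[-2.75  0.02 -4.51] [-0.0001  0.037   0.0003]
[-2.75  0.02 -4.51] [-0.0001  0.037   0.0003]
end [ 0.425 -0.338  0.095]
```

```bash
python3 - <<'E'
from h import *
c=ctrl.camera("wrist");cv2.imwrite("pics/w3.png",c["frame"][150:350,160:480].repeat(2,0).repeat(2,1));np.savez("w3.npz",**c)
P=cloud(c)
for v in range(200,300,8):print(v,[tuple((B.T@(P[v,u]-O)*1000).round(0).astype(int)) if np.isfinite(P[v,u,0]) else None for u in (290,300,310,320,330)])
E
```

```text
200 [None, (np.int64(-65), np.int64(-14), np.int64(2)), (np.int64(-65), np.int64(-5), np.int64(2)), (np.int64(-65), np.int64(3), np.int64(2)), (np.int64(-66), np.int64(11), np.int64(2))]
208 [(np.int64(-66), np.int64(-21), np.int64(11)), (np.int64(-67), np.int64(-13), np.int64(12)), (np.int64(-67), np.int64(-5), np.int64(12)), (np.int64(-67), np.int64(3), np.int64(12)), (np.int64(-66), np.int64(11), np.int64(12))]
216 [(np.int64(-67), np.int64(-21), np.int64(20)), (np.int64(-67), np.int64(-13), np.int64(21)), (np.int64(-66), np.int64(-5), np.int64(20)), (np.int64(-68), np.int64(3), np.int64(21)), (np.int64(-67), np.int64(10), np.int64(21))]
224 [(np.int64(-66), np.int64(-20), np.int64(28)), (np.int64(-66), np.int64(-13), np.int64(28)), (np.int64(-67), np.int64(-5), np.int64(28)), (np.int64(-65), np.int64(3), np.int64(27)), (np.int64(-66), np.int64(10), np.int64(28))]
232 [(np.int64(-66), np.int64(-20), np.int64(35)), (np.int64(-66), np.int64(-12), np.int64(35)), (np.int64(-96), np.int64(-4), np.int64(57)), (np.int64(-97), np.int64(2), np.int64(57)), (np.int64(-97), np.int64(8), np.in
[... 1161 characters left out ...]
]
280 [(np.int64(-128), np.int64(-11), np.int64(104)), (np.int64(-122), np.int64(-7), np.int64(101)), (np.int64(-66), np.int64(-4), np.int64(74)), (np.int64(-65), np.int64(2), np.int64(73)), (np.int64(-65), np.int64(9), np.int64(73))]
288 [(np.int64(-130), np.int64(-11), np.int64(109)), (np.int64(-119), np.int64(-7), np.int64(104)), (np.int64(-65), np.int64(-4), np.int64(79)), (np.int64(-65), np.int64(2), np.int64(79)), (np.int64(-64), np.int64(9), np.int64(78))]
296 [(np.int64(-133), np.int64(-10), np.int64(113)), (np.int64(-114), np.int64(-8), np.int64(105)), (np.int64(-66), np.int64(-4), np.int64(84)), (np.int64(-66), np.int64(2), np.int64(85)), (np.int64(-64), np.int64(8), np.int64(84))]
```

View pics/w3.png

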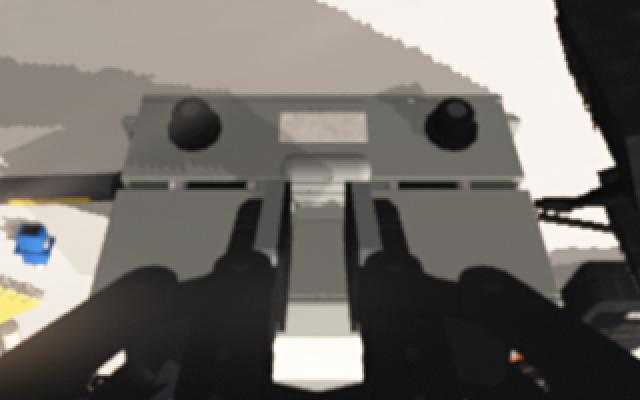

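The picture shows the closed fingers at crop (270,200) and (368,200), overlapping the tab at (325,185) in the view, so the tips may lie above it. I'll measure the fingertips in the tool frame.

```bash
python3 - <<'E'
from h import *
o,p,M=st();c=dict(np.load("w3.npz"));P=cloud(c)
T=(P-p)@M*1000
for u in (293,296,300,303,336,340,344,350):print(u,[(v,*T[v,u].round(0).astype(int)) for v in range(236,272,4)])
E
```

```text
293 [(236, np.int64(-9), np.int64(-17), np.int64(11)), (240, np.int64(-12), np.int64(-17), np.int64(9)), (244, np.int64(11), np.int64(-12), np.int64(-42)), (248, np.int64(11), np.int64(-12), np.int64(-47)), (252, np.int64(12), np.int64(-11), np.int64(-52)), (256, np.int64(10), np.int64(-11), np.int64(-54)), (260, np.int64(11), np.int64(-11), np.int64(-59)), (264, np.int64(11), np.int64(-10), np.int64(-62)), (268, np.int64(11), np.int64(-10), np.int64(-66))]
296 [(236, np.int64(-9), np.int64(-15), np.int64(10)), (240, np.int64(-12), np.int64(-15), np.int64(9)), (244, np.int64(11), np.int64(-11), np.int64(-42)), (248, np.int64(11), np.int64(-10), np.int64(-47)), (252, np.int64(11), np.int64(-10), np.int64(-51)), (256, np.int64(12), np.int64(-9), np.int64(-56)), (260, np.int64(12), np.int64(-9), np.int64(-60)), (264, np.int64(12), np.int64(-9), np.int64(-63)), (268, np.int64(12), np.int64(-9), np.int64(-67))]
300 [(236, np.int64(5), np.int64(-10), np.int64(-18)), (240, np.int64(-11), np.int64(-12), np.int64(9)), (244, np.int64(11), np.int64(-8), np.int64(-42)), (248, np.int64(12), np.in
[... 1832 characters left out ...]
), (252, np.int64(11), np.int64(15), np.int64(-51)), (256, np.int64(11), np.int64(14), np.int64(-55)), (260, np.int64(10), np.int64(14), np.int64(-57)), (264, np.int64(11), np.int64(13), np.int64(-63)), (268, np.int64(12), np.int64(13), np.int64(-67))]
350 [(236, np.int64(-9), np.int64(25), np.int64(11)), (240, np.int64(-12), np.int64(25), np.int64(10)), (244, np.int64(-49), np.int64(33), np.int64(76)), (248, np.int64(-14), np.int64(24), np.int64(2)), (252, np.int64(7), np.int64(18), np.int64(-44)), (256, np.int64(7), np.int64(18), np.int64(-48)), (260, np.int64(7), np.int64(18), np.int64(-52)), (264, np.int64(7), np.int64(17), np.int64(-56)), (268, np.int64(7), np.int64(17), np.int64(-60))]
```

```bash
python3 - <<'E'
from h import *
o,p,M=st()
for n in("top","scene"):
    c=ctrl.camera(n);np.savez(n+"3.npz",**c);P=cloud(c);T=(P-p)@M*1000
    m=(abs(T[...,0])<16)&(abs(T[...,1])<40)&(T[...,2]<5)&(T[...,2]>-120)
    Q=T[m];print(n,len(Q));
    for z in range(-100,5,10):
        q=Q[(Q[:,2]>z)&(Q[:,2]<=z+10)]
        if len(q):print(z,len(q),q.min(0).round(),q.max(0).round(),np.median(q,0).round())
    v,u=np.where(m)
    if len(u): f=c["frame"];y0,x0=max(v.min()-25,0),max(u.min()-30,0);cv2.imwrite(f"pics/{n}3.png",cv2.resize(f[y0:v.max()+25,x0:u.max()+30],None,fx=5,fy=5,interpolation=2)[:600,:800]);print(x0,y0)
w=dict(np.load("w1.npz"));
print(o["eef_rot"],w["xyz"],ctrl.camera("wrist")["xyz"],p)
E
```

```text
top 813
-100 152 [ -15.  -40. -100.] [ 11.  39. -90.] [ -3.  12. -92.]
-90 163 [-15. -40. -90.] [ 11.  39. -80.] [-10. -12. -86.]
-80 49 [-14. -36. -80.] [  9.  27. -70.] [ -9.   6. -74.]
-70 46 [-11. -23. -70.] [  9.  19. -61.] [ -8.   6. -64.]
-60 61 [-12. -23. -60.] [  9.  19. -50.] [ -7.   6. -55.]
-50 45 [-12. -23. -50.] [ 10.  18. -41.] [ -8.   6. -46.]
-40 9 [-11. -16. -40.] [  5.  10. -35.] [ -8.   6. -38.]
-30 47 [-12. -13. -25.] [  8.  13. -20.] [  1.   2. -22.]
-20 117 [-16. -13. -20.] [  1.  14. -10.] [ -9.  -0. -16.]
-10 6 [-16. -32. -10.] [-10.  10.  -2.] [-15. -13.  -9.]
183 205
scene 644
-100 32 [ -16.  -39. -100.] [  6.  17. -90.] [-14. -20. -94.]
-90 97 [-16. -40. -90.] [ 10.  36. -80.] [-12. -35. -85.]
-80 30 [-15. -34. -80.] [ -1.  34. -70.] [-13.  11. -77.]
-70 71 [-13. -22. -70.] [ 10.  16. -60.] [ -7. -17. -64.]
-60 75 [-13. -23. -60.] [  9.  13. -50.] [ -8. -15. -54.]
-50 70 [-13. -23. -50.] [  9.  14. -40.] [ -8. -15. -46.]
-40 29 [-14. -16. -40.] [  8.  16. -33.] [ -8. -13. -37.]
-30 28 [ -9. -13. -23.] [  6.  12. -20.] [  1.  -5. -21.]
-20 109 [-16. -13. -20.] [  7.  16. -10.] [ -8.  -3. -16.]
-10 24 [-16. -12. -10.] [ 0.  7. -1.] [-12. -10.  -8.]
0 4 [-16. -29.   0.] [-15.  -9.   4.] [-16. -15.   2.]
164 136
[ 0.2480875   0.26318114  0.92985009 -0.06758028] [ 0.24447145 -0.22496065  0.29452435] [ 0.2838257  -0.24988205  0.15706425] [ 0.41680962 -0.33267893  0.0432784 ]
```

View pics/scene3.png

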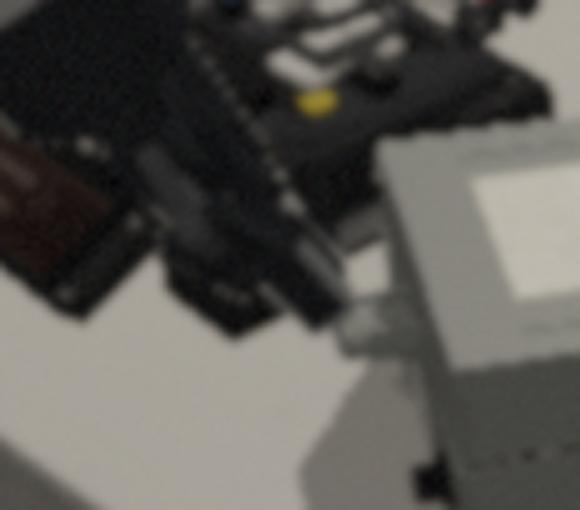

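Top, scene and wrist views all agree that the fingertips end about 37 mm short of the reported TCP along tool z. The fingers closed just above the tab at (345,310) in the crop. I'll open, advance 36 mm and grip.

Call:
{"fn": "jog_arm", "kwargs": {"series": [[[0, 0, 0, 0, 0, 0, 46], [0, 0, 0, 0, 0, 0, 46], [0, 0, 0, 0, 0, 0, 46], [0, 0, 9, 0, 0, 0, 46], [0, 0, 9, 0, 0, 0, 46], [0, 0, 9, 0, 0, 0, 46], [0, 0, 9, 0, 0, 0, 46], [0, 0, 0, 0, 0, 0, 46], [0, 0, 0, 0, 0, 0, 46], [0, 0, 0, 0, 0, 0, 46]]]}}

```text
time_s: 6.4
eef_pos: [0.4321, -0.3419, 0.0123]
eef_rot: [0.248, 0.263, 0.93, -0.068]
wrist_force: [-0.0, 0.2, 0.1]
opening: 0.54
grasp_force: 0.0
```

Call:
{"fn": "jog_arm", "kwargs": {"series": [[[0, 0, 0, 0, 0, 0, 30], [0, 0, 0, 0, 0, 0, 20], [0, 0, 0, 0, 0, 0, 15], [0, 0, 0, 0, 0, 0, 15], [0, 0, 0, 0, 0, 0, 15], [0, 0, 0, 0, 0, 0, 15], [0, 0, 0, 0, 0, 0, 15], [0, 0, 0, 0, 0, 0, 15], [0, 0, 0, 0, 0, 0, 15], [0, 0, 0, 0, 0, 0, 15]]]}}

```text
time_s: 7.4
eef_pos: [0.4329, -0.3397, 0.0119]
eef_rot: [0.248, 0.263, 0.93, -0.065]
wrist_force: [7.8, 6.2, 0.9]
opening: 0.31
grasp_force: 62.0
```

```bash
python3 - <<'E'
from h import *
arc(.037)
o,p,M=st();c=ctrl.camera("wrist");P=cloud(c);T=(P-p)@M*1000
m=(abs(T[...,0]-11)<3)&(abs(T[...,1])<25)&(T[...,2]>-110)
print("finger tip z",[np.percentile(T[m&(s*T[...,1]>0)][:,2],[50,95,99]).round() for s in(1,-1)])
E
```

```text
7.4 [-1.044  0.138  2.231  0.687  0.393 -2.655] [ 0.4329 -0.3397  0.0119] [7.8 6.2 0.9] 0.31 62.0
box [-0.1255  0.0022 -0.0301] phi 60.3
[-1.42  0.05 -4.56] [-0.0001  0.037   0.0004]
[-1.42  0.05 -4.56] [-0.0001  0.037   0.0004]
end [ 0.431 -0.338  0.059]
finger tip z [array([-70.,   8.,   9.]), array([-74.,   8.,   9.])]
```

Call:
{"fn": "jog_arm", "kwargs": {"series": [[[-1, 0, -2, 0, 0.018, 0, 15], [-1.4, 0, -4.6, 0, 0.037, 0, 15], [-1.4, 0, -4.6, 0, 0.037, 0, 15], [-1.4, 0, -4.6, 0, 0.037, 0, 15], [-1.4, 0, -4.6, 0, 0.037, 0, 15], [-1.4, 0, -4.6, 0, 0.037, 0, 15], [-1.4, 0, -4.6, 0, 0.037, 0, 15], [-1.4, 0, -4.6, 0, 0.037, 0, 15], [-1.4, 0, -4.6, 0, 0.037, 0, 15], [0, 0, 0, 0, 0, 0, 15]]]}}

```text
time_s: 8.45
eef_pos: [0.4305, -0.3383, 0.0527]
eef_rot: [0.099, 0.271, 0.957, -0.024]
wrist_force: [5.3, 7.5, -0.4]
opening: 0.315
grasp_force: 62.2
```

```bash
python3 -c "
from h import *
arc(.05)"
```

```text
8.45 [-0.939  0.165  1.967  0.115  0.827 -2.029] [ 0.4305 -0.3383  0.0527] [ 5.3  7.5 -0.4] 0.315 62.2
box [-0.1283  0.0021  0.0107] phi 78.3
[-1.98  0.05 -6.13] [-0.0002  0.05    0.0005]
[-1.98  0.05 -6.13] [-0.0002  0.05    0.0005]
end [ 0.448 -0.349  0.113]
```

Call:
{"fn": "jog_arm", "kwargs": {"series": [[[-2, 0, -6.1, 0, 0.05, 0, 15], [-2, 0, -6.1, 0, 0.05, 0, 15], [-2, 0, -6.1, 0, 0.05, 0, 15], [-2, 0, -6.1, 0, 0.05, 0, 15], [-2, 0, -6.1, 0, 0.05, 0, 15], [-2, 0, -6.1, 0, 0.05, 0, 15], [-2, 0, -6.1, 0, 0.05, 0, 15], [-2, 0, -6.1, 0, 0.05, 0, 15], [-1, 0, -3, 0, 0.025, 0, 15], [0, 0, 0, 0, 0, 0, 15]]]}}

```text
time_s: 9.45
eef_pos: [0.4439, -0.3467, 0.104]
eef_rot: [-0.105, 0.27, 0.956, 0.034]
wrist_force: [3.7, 6.9, 0.9]
opening: 0.311
grasp_force: 62.6
```

```bash
python3 - <<'E'
from h import *
arc(.05)
for n in ("scene",):
    c=ctrl.camera(n);cv2.imwrite(f"pics/{n}4.png",cv2.resize(c["frame"][110:270,130:370],None,fx=3,fy=3,interpolation=2))
E
```

```text
9.45 [-0.839  0.423  1.513 -0.055  1.421 -1.846] [ 0.4439 -0.3467  0.104 ] [3.7 6.9 0.9] 0.311 62.6
box [-0.1125  0.002   0.062 ] phi 102.7
[-1.94  0.03 -6.12] [-0.0003  0.05    0.0004]
[-1.94  0.03 -6.12] [-0.0003  0.05    0.0004]
end [ 0.481 -0.37   0.15 ]
```

View pics/scene4.png

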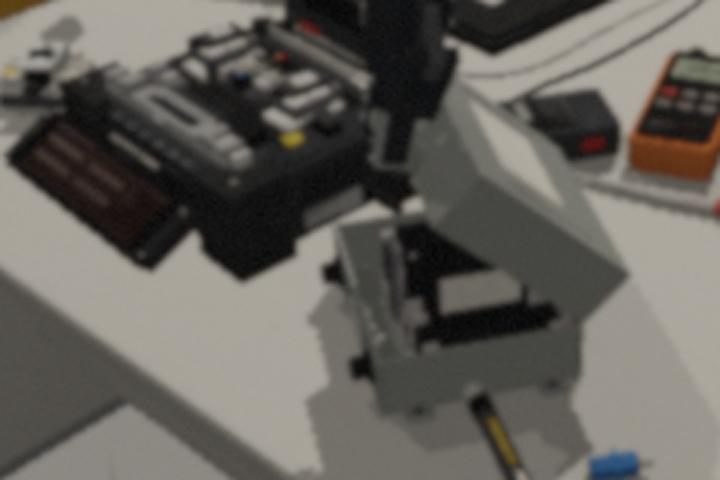

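The scene view shows the cover swung about 45° open, with the gripper still on its tab at about (400,150). I'll re-grip with the tool pitched back, since the cover's friction holds it.

Call:
{"fn": "jog_arm", "kwargs": {"series": [[[0, 0, 0, 0, 0, 0, 46], [0, 0, 0, 0, 0, 0, 46], [0, 0, 0, 0, 0, 0, 46], [-6.8, 0, -0.5, 0, -0.133, 0, 46], [-6.8, 0, -0.5, 0, -0.133, 0, 46], [-6.8, 0, -0.5, 0, -0.133, 0, 46], [-6.8, 0, -0.5, 0, -0.133, 0, 46], [-6.8, 0, -0.5, 0, -0.133, 0, 46], [0, 0, 0, 0, 0, 0, 46], [0, 0, 0, 0, 0, 0, 46]]]}}

```text
time_s: 10.5
eef_pos: [0.4707, -0.3668, 0.1087]
eef_rot: [0.212, 0.266, 0.938, -0.058]
wrist_force: [-0.4, -1.6, 0.4]
opening: 0.54
grasp_force: 0.0
```

```bash
python3 - <<'E'
from h import *
arc(.05)
o,p,M=st();print("tool-held pt box",B.T@(p-.051*M[:,2]-H),"tab",B.T@(tabpt(.77)-H))
E
```

```text
10.5 [-0.97   0.047  2.026  0.288  0.68  -2.178] [ 0.4707 -0.3668  0.1087] [-0.4 -1.6  0.4] 0.54 0.0
box [-0.0791 -0.0009  0.0667] phi 64.6
[-4.76  0.   -2.02] [-0.0001  0.05    0.0003]
[-4.76  0.   -2.02] [-0.0001  0.05    0.0003]
end [ 0.506 -0.389  0.138]
tool-held pt box [-0.10098284 -0.00118086  0.11275593] tab [-1.01443159e-01  1.38777878e-17  1.12295528e-01]
```

Call:
{"fn": "jog_arm", "kwargs": {"series": [[[0, 0, 0, 0, 0, 0, 15], [0, 0, 0, 0, 0, 0, 15], [0, 0, 0, 0, 0, 0, 15], [0, 0, 0, 0, 0, 0, 15], [-2.4, 0, -1, 0, 0.025, 0, 15], [-4.8, 0, -2, 0, 0.05, 0, 15], [-4.8, 0, -2, 0, 0.05, 0, 15], [-4.8, 0, -2, 0, 0.05, 0, 15], [-4.8, 0, -2, 0, 0.05, 0, 15], [-4.8, 0, -2, 0, 0.05, 0, 15]]]}}

```text
time_s: 11.5
eef_pos: [0.4914, -0.3762, 0.1279]
eef_rot: [0.081, 0.271, 0.959, -0.019]
wrist_force: [4.5, 8.1, -1.2]
opening: 0.311
grasp_force: 59.2
```

Call:
{"fn": "jog_arm", "kwargs": {"series": [[[-4.8, 0, -2, 0, 0.05, 0, 15], [-4.8, 0, -2, 0, 0.05, 0, 15], [-4.8, 0, -2, 0, 0.05, 0, 15], [-4.8, 0, -2, 0, 0.05, 0, 15], [-4.8, 0, -2, 0, 0.05, 0, 15], [-4.8, 0, -2, 0, 0.05, 0, 15], [-4.8, 0, -2, 0, 0.05, 0, 15], [-4.8, 0, -2, 0, 0.05, 0, 15], [-2.4, 0, -1, 0, 0.025, 0, 15], [0, 0, 0, 0, 0, 0, 15]]]}}

```text
time_s: 12.5
eef_pos: [0.5265, -0.3981, 0.1427]
eef_rot: [-0.122, 0.269, 0.955, 0.038]
wrist_force: [4.0, 4.8, -1.3]
opening: 0.312
grasp_force: 59.7
```

```bash
python3 - <<'E'
from h import *
arc(.05)
o,p,M=st();t=B.T@(p-.051*M[:,2]-H);print("held pt",t,"theta",np.arctan2(t[2],-t[0])-.066)
E
```

```text
12.5 [-0.797  0.616  1.155 -0.056  1.621 -1.813] [ 0.5265 -0.3981  0.1427] [ 4.   4.8 -1.3] 0.312 59.7
box [-0.0151  0.002   0.1007] phi 104.7
[-4.73 -0.02 -1.89] [-0.0003  0.05    0.0002]
[-4.73 -0.02 -1.89] [-0.0003  0.05    0.0002]
end [ 0.569 -0.425  0.138]
held pt [-0.00219909  0.0017052   0.15004298] theta 1.4901409523025009
```

Call:
{"fn": "jog_arm", "kwargs": {"series": [[[-4.7, 0, -1.9, 0, 0.05, 0, 15], [-4.7, 0, -1.9, 0, 0.05, 0, 15], [-4.7, 0, -1.9, 0, 0.05, 0, 15], [-2.4, 0, -0.9, 0, 0.025, 0, 15], [0, 0, 0, 0, 0, 0, 15], [0, 0, 0, 0, 0, 0, 46], [0, 0, 0, 0, 0, 0, 50], [0, 0, 0, 0, 0, 0, 50], [0, 0, -20, 0, 0, 0, 50], [0, 0, -40, 0, 0, 0, 50]]]}}

```text
time_s: 13.5
eef_pos: [0.5584, -0.4205, 0.1964]
eef_rot: [-0.208, 0.265, 0.94, 0.062]
wrist_force: [0.8, -1.4, -0.1]
opening: 0.585
grasp_force: 0.0
```

Call:
{"fn": "jog_arm", "kwargs": {"series": [[[0, 0, -25, 0, 0, 0, 50], [-15, 0, -10, 0, -0.1, 0, 60], [-20, 0, -5, 0, -0.12, 0, 70], [-25, 0, 0, 0, -0.12, 0, 85], [-30, 0, 0, 0, -0.1, 0, 85], [-25, 0, 0, 0, 0, 0, 85], [-15, 0, 0, 0, 0, 0, 85], [0, 0, 0, 0, 0, 0, 85], [0, 0, 0, 0, 0, 0, 85], [0, 0, 0, 0, 0, 0, 85]]]}}

```text
time_s: 14.5
eef_pos: [0.6817, -0.4964, 0.2157]
eef_rot: [0.006, 0.272, 0.962, 0.001]
wrist_force: [-0.6, -0.4, -0.0]
opening: 0.998
grasp_force: 0.0
```

```bash
python3 - <<'E'
from h import *
o,p,M=st();print(o["time_s"],np.round(o["q"],3),p,"box",B.T@(p-O),"phi",np.rad2deg(np.arctan2(-M[2,2],M[:,2]@bx)),o["wrist_force"])
c=ctrl.camera("wrist");np.savez("w5.npz",**c);P=cloud(c)
c=ctrl.camera("top");np.savez("t5.npz",**c);P2=cloud(c)
ims=[]
for nm,Pc in(("wrist",P),("top",P2)):
    Q=(Pc.reshape(-1,3)-O)@B;Q=Q[np.isfinite(Q[:,0])]
    m=(Q[:,0]>.03)&(Q[:,0]<.16)&(abs(Q[:,1])<.07)&(Q[:,2]>.1)&(Q[:,2]<.19)
    q=Q[m];print(nm,"cover pts",len(q), np.percentile(q[:,0],[5,50,95]) if len(q) else 0)
    if len(q)>20:print(np.polyfit(q[:,2],q[:,0],1))
    m=(Q[:,0]>-.045)&(Q[:,0]<.055)&(abs(Q[:,1])<.07)&(Q[:,2]>.07)&(Q[:,2]<.09);q=Q[m]*1000
    if len(q)>20: print(nm,len(q),np.percentile(q,[2,50,98],0).round(1).tolist(),cv2.minAreaRect(q[:,:2].astype(np.float32)))
cv2.imwrite("pics/w5.png",np.load("w5.npz")["frame"])
E
```

```text
14.5 [-0.772  0.793  0.712  0.007  1.627 -1.792] [ 0.68166934 -0.49635994  0.21569176] box [0.23247583 0.00033249 0.21569176] phi 89.38335324319804 [-0.63280356 -0.41152461 -0.03600369]
wrist cover pts 11879 [0.08414496 0.09956982 0.11407992]
[-0.39741671  0.1648224 ]
top cover pts 1785 [0.07349111 0.09348347 0.11197752]
[-1.95128035  0.42152043]
top 631 [[-38.3, -12.0, 70.8], [6.0, -0.6, 76.8], [51.0, 11.5, 79.8]] ((5.378803253173828, -0.0707540512084961), (96.08621978759766, 25.251249313354492), 0.09874219447374344)
```

View pics/w5.png

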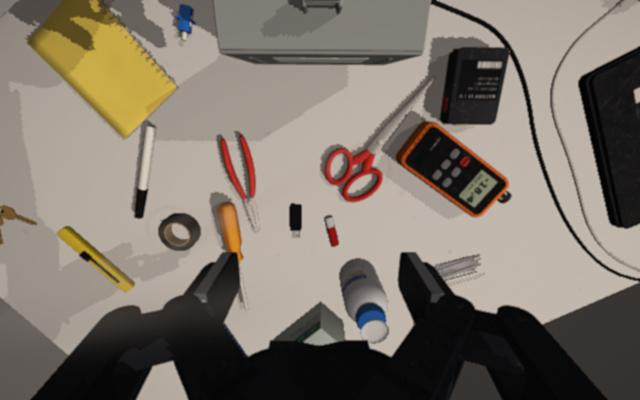

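The view shows the arm passed behind the cover with nothing touched. The cover's rear is at the top, with the tab at (323,5). I check the cover angle and fingertip offset, and plan the move back over the cassette, which is in the middle bay.

```bash
python3 - <<'E'
from h import *
o,p,M=st()
P=cloud(dict(np.load("w5.npz")));T=(P-p)@M*1000
m=(abs(T[...,0])<13)&(abs(T[...,1])<62)&(T[...,2]>-90)&(T[...,2]<0)
print("tips",[np.percentile(T[m&(s*T[...,1]>0)],[5,95,100],axis=0).round(0).tolist() for s in(1,-1)])
Q=(cloud(dict(np.load("t5.npz"))).reshape(-1,3)-O)@B;Q=Q[np.isfinite(Q[:,0])]
q=Q[(abs(Q[:,1])<.07)&(Q[:,0]>.03)&(Q[:,0]<.17)&(Q[:,2]>.155)&(Q[:,2]<.185)&(abs(Q[:,1])>.02)]
print(len(q),q.min(0),q.max(0),np.polyfit(q[:,0],q[:,2],1))
W=(P.reshape(-1,3)-O)@B;W=W[np.isfinite(W[:,0])]
q=W[(abs(W[:,1])<.06)&(W[:,0]>.09)&(W[:,0]<.14)&(W[:,2]>.05)&(W[:,2]<.16)]
print("rear face",len(q), np.polyfit(q[:,2],q[:,0],1) if len(q)>20 else 0)
t=O+.007*bx;M1=tool(90)
p,M=plan(np.r_[(O+.232*bx)[:2],.25],M1,2,85)
p,M=plan(np.r_[t[:2],.25],M1,6,85,p,M)
plan(np.r_[t[:2],.11],M1,4,85,p,M)
E
```

```text
tips [[[-8.0, 44.0, -86.0], [11.0, 56.0, -52.0], [13.0, 62.0, -46.0]], [[-8.0, -53.0, -87.0], [11.0, -41.0, -52.0], [13.0, -40.0, -46.0]]]
1357 [ 0.07160312 -0.06995168  0.16321958] [0.1146381  0.06993237 0.17234978] [-0.08066907  0.1755521 ]
rear face 1193 [0.07784828 0.10237105]
[0.0, -0.0, -17.0, 0.002, 0.006, 0.003, 85.0]
[0.0, -0.0, -17.0, 0.003, 0.005, 0.002, 85.0]
end [ 0.6814 -0.4963  0.2499] err [ 0.0004  0.0001 -0.0001]
[38.0, -0.0, -0.0, -0.0, 0.0, 0.0, 85.0]
[37.0, -0.0, -0.0, -0.0, 0.0, 0.0, 85.0]
[38.0, -0.0, -0.0, -0.0, 0.0, 0.0, 85.0]
[37.0, -0.0, -0.0, -0.0, 0.0, 0.0, 85.0]
[38.0, -0.0, -0.0, -0.0, 0.0, 0.0, 85.0]
[37.0, -0.0, -0.0, -0.0, 0.0, 0.0, 85.0]
end [ 0.4903 -0.3777  0.2499] err [ 0.0003  0.     -0.0001]
[0.0, -0.0, 35.0, -0.0, 0.0, 0.0, 85.0]
[0.0, -0.0, 35.0, -0.0, 0.0, 0.0, 85.0]
[0.0, -0.0, 35.0, -0.0, 0.0, 0.0, 85.0]
[0.0, -0.0, 35.0, -0.0, 0.0, 0.0, 85.0]
end [ 0.4903 -0.3777  0.1099] err [ 0.0003 -0.     -0.0001]
```

Call:
{"fn": "jog_arm", "kwargs": {"series": [[[0, 0, -17, 0.002, 0.006, 0.003, 85], [0, 0, -17, 0.003, 0.005, 0.002, 85], [38, 0, 0, 0, 0, 0, 85], [37, 0, 0, 0, 0, 0, 85], [38, 0, 0, 0, 0, 0, 85], [37, 0, 0, 0, 0, 0, 85], [38, -1, 0, 0, 0, 0, 85], [37, -1, 0, 0, 0, 0, 85], [0, 0, 0, 0, 0, 0, 85], [0, 0, 0, 0, 0, 0, 85]]]}}

```text
time_s: 15.6
eef_pos: [0.4894, -0.3795, 0.2505]
eef_rot: [0.001, 0.274, 0.962, -0.001]
wrist_force: [0.3, 0.3, 0.6]
opening: 0.998
grasp_force: 0.0
```

```bash
python3 - <<'E'
from h import *
o,p,M=st();print(o["time_s"],p,np.round(o["q"],2),(B.T@(p-O)).round(4),R.from_matrix(M.T@tool(90)).as_rotvec())
P=cloud(ctrl.camera("wrist"));T=(P-p)@M*1000
m=(abs(T[...,0])<13)&(abs(T[...,1])<62)&(T[...,2]>-90)&(T[...,2]<0)
print("fingers",[np.percentile(T[m&(s*T[...,1]>0)],[2,50,98],axis=0).round(0).tolist() for s in(1,-1)])
Q=(P.reshape(-1,3)-O)@B*1000;q=Q[(Q[:,0]>-50)&(Q[:,0]<58)&(abs(Q[:,1])<70)&(Q[:,2]>68)&(Q[:,2]<92)]
print(len(q),np.percentile(q,[1,50,99],0).round(1).tolist() if len(q) else 0, cv2.minAreaRect(q[:,:2].astype(np.float32)) if len(q) else 0)
E
```

```text
15.6 [ 0.48937096 -0.37946137  0.25052898] [-0.85  0.24  1.43  0.    1.47 -1.87] [ 0.0074 -0.0018  0.2505] [-0.00056873  0.00193116 -0.00012524]
fingers [[[-10.0, 44.0, -89.0], [7.0, 45.0, -72.0], [12.0, 57.0, -50.0]], [[-10.0, -54.0, -89.0], [7.0, -41.0, -71.0], [12.0, -41.0, -50.0]]]
1360 [[-41.5, -8.6, 68.8], [3.1, 3.2, 75.8], [52.0, 16.1, 77.6]] ((4.993110656738281, 3.909984588623047), (24.99993133544922, 95.57574462890625), 89.54228973388672)
```

Call:
{"fn": "jog_arm", "kwargs": {"series": [[[0, 1, 25, 0, 0.002, 0, 85], [0, 1, 25, 0, 0, 0, 85], [0, 0, 25, 0, 0, 0, 85], [0, 0, 25, 0, 0, 0, 85], [0, 0, 25, 0, 0, 0, 80], [0, 0, 25, 0, 0, 0, 70], [0, 0, 20, 0, 0, 0, 70], [0, 0, 10, 0, 0, 0, 70], [0, 0, 0, 0, 0, 0, 70], [0, 0, 0, 0, 0, 0, 70]]]}}

```text
time_s: 16.65
eef_pos: [0.4912, -0.3784, 0.0701]
eef_rot: [-0.0, 0.274, 0.962, -0.0]
wrist_force: [0.3, -0.3, 1.4]
opening: 0.821
grasp_force: 0.0
```

```bash
python3 - <<'E'
from h import *
o,p,M=st();print(o["time_s"],p,(B.T@(p-O)).round(4),R.from_matrix(M.T@tool(90)).as_rotvec(),np.round(o["wrist_force"],1))
c=ctrl.camera("wrist");P=cloud(c);T=(P-p)@M*1000
cv2.imwrite("pics/w6.png",c["frame"])
m=(abs(T[...,0])<13)&(abs(T[...,1])<60)&(T[...,2]>-90)&(T[...,2]<-38)
for s in(1,-1):print("finger inner",s,np.percentile(s*T[...,1][m&(s*T[...,1]>20)],[1,5,50]).round(1),T[...,2][m].max())
m=(T[...,0]>-50)&(T[...,0]<55)&(abs(T[...,1])<22)&(abs(P[...,2]-.078)<.005)
q=T[m];print(len(q),np.percentile(q,[1,50,99],0).round(1).tolist(),cv2.minAreaRect(q[:,:2].astype(np.float32)))
E
```

```text
16.65 [ 0.49121946 -0.37841009  0.07013521] [0.0085 0.0001 0.0701] [-0.00039188 -0.00077019  0.00045378] [ 0.3 -0.3  1.4]
finger inner 1 [36.3 36.5 38.7] -40.8649213512017
finger inner -1 [33.1 33.2 35.6] -40.8649213512017
4299 [[-43.2, -8.2, -7.2], [5.2, 3.4, -5.8], [43.9, 15.1, -3.8]] ((-0.34056854248046875, 3.466289520263672), (89.91140747070312, 24.036495208740234), 0.10241073369979858)
```

View pics/w6.png

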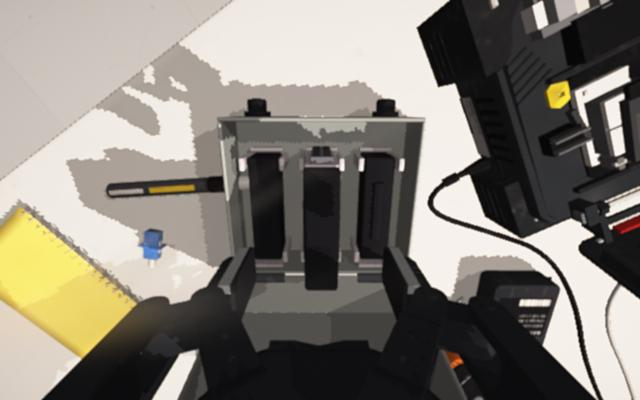

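The view shows the tall cassette in the middle bay at (320,220), with the blanks in the side bays and the fingers on either side. I'll shift +2 mm in y, descend and grip.

Call:
{"fn": "jog_arm", "kwargs": {"series": [[[0, 1, 5, 0, 0, 0, 60], [0, 1, 10, 0, 0, 0, 60], [0, 0, 10, 0, 0, 0, 60], [0, 0, 10, 0, 0, 0, 60], [0, 0, 10, 0, 0, 0, 60], [0, 0, 7, 0, 0, 0, 60], [0, 0, 3, 0, 0, 0, 60], [0, 0, 0, 0, 0, 0, 60], [0, 0, 0, 0, 0, 0, 60], [0, 0, 0, 0, 0, 0, 45]]]}}

```text
time_s: 17.7
eef_pos: [0.4917, -0.3763, 0.015]
eef_rot: [-0.001, 0.274, 0.962, -0.0]
wrist_force: [-0.3, -0.5, 0.6]
opening: 0.552
grasp_force: 0.0
```

Call:
{"fn": "jog_arm", "kwargs": {"series": [[[0, 0, 0, 0, 0, 0, 30], [0, 0, 0, 0, 0, 0, 20], [0, 0, 0, 0, 0, 0, 12], [0, 0, 0, 0, 0, 0, 12], [0, 0, 0, 0, 0, 0, 12], [0, 0, 0, 0, 0, 0, 12], [0, 0, 0, 0, 0, 0, 12], [0, 0, 0, 0, 0, 0, 12], [0, 0, 0, 0, 0, 0, 12], [0, 0, 0, 0, 0, 0, 12]]]}}

```text
time_s: 18.7
eef_pos: [0.4917, -0.3764, 0.015]
eef_rot: [-0.0, 0.274, 0.962, -0.0]
wrist_force: [-0.1, 0.1, 5.8]
opening: 0.269
grasp_force: 59.8
```

```bash
python3 - <<'E'
from h import *
o,p,M=st();print(o["time_s"],p,(B.T@(p-O)).round(4),R.from_matrix(M.T@tool(90)).as_rotvec(),B.T@np.array(o["wrist_force"]),o["opening"]*85.4,o["grasp_force"])
E
```

```text
18.7 [ 0.4916847  -0.37636992  0.01502708] [0.0078 0.002  0.015 ] [-0.00045351 -0.00090045  0.00036262] [-0.10236044  0.01853488  5.77658802] 22.94633751028955 59.814364314079285
```

Call:
{"fn": "jog_arm", "kwargs": {"series": [[[0, 0, -4, 0, 0, 0, 12], [0, 0, -8, 0, 0, 0, 12], [0, 0, -12, 0, 0, 0, 12], [0, 0, -16, 0, 0, 0, 12], [0, 0, -20, 0, 0, 0, 12], [0, 0, -25, 0, 0, 0, 12], [0, 0, -25, 0, 0, 0, 12], [0, 0, -20, 0, 0, 0, 12], [0, 0, -15, 0, 0, 0, 12], [0, 0, 0, 0, 0, 0, 12]]]}}

```text
time_s: 19.7
eef_pos: [0.4929, -0.3774, 0.1631]
eef_rot: [0.001, 0.274, 0.962, -0.001]
wrist_force: [-0.1, -0.9, -2.1]
opening: 0.266
grasp_force: 59.0
```

Call:
{"fn": "jog_arm", "kwargs": {"series": [[[0, 0, -20, 0, 0, 0, 12], [0, 0, -20, 0, 0, 0, 12], [10, 0, -12, 0, 0, 0, 12], [20, 0, 0, 0, 0, 0, 12], [20, 0, 0, 0, 0, 0, 12], [20, 0, 0, 0, 0, 0, 12], [10, 0, 0, 0, 0, 0, 12], [0, 0, 0, 0, 0, 0, 12], [0, 0, 0, 0, 0, 0, 12], [0, 0, 0, 0, 0, 0, 12]]]}}

```text
time_s: 20.7
eef_pos: [0.4242, -0.3343, 0.2115]
eef_rot: [-0.001, 0.274, 0.962, 0.0]
wrist_force: [0.1, 0.5, -1.6]
opening: 0.27
grasp_force: 58.9
```

```bash
python3 - <<'E'
from h import *
o,p,M=st();print(o["time_s"],p,(B.T@(p-O)).round(4),np.round(o["q"],2),np.round(o["wrist_force"],1),o["opening"]*85.4,o["grasp_force"])
Mf=np.array([[-1,0,0],[0,1,0],[0,0,-1.]])
plan(np.array([p[0],p[1],.212]),Mf,8,12,dec=1)
c=ctrl.camera("scene");P=cloud(c);T=(P-p)@M*1000
m=(abs(T[...,0])<60)&(abs(T[...,1])<16)&(T[...,2]>-90)&(T[...,2]<60);print("lowest z",np.percentile(P[m][:,2],[.5,1,2]),np.percentile(T[m],[1,50,99],0).round())
E
```

```text
20.7 [ 0.42423015 -0.33434625  0.21147275] [-0.0717  0.0022  0.2115] [-0.89  0.09  1.68 -0.    1.38 -1.9 ] [ 0.1  0.5 -1.6] 23.05531088638119 58.920042514801025
[0.0, -0.0, -0.1, 0.0, -0.0, -0.069, 12.0]
[0.0, 0.0, -0.1, 0.0, -0.0, -0.069, 12.0]
[0.0, 0.0, -0.1, 0.0, -0.0, -0.07, 12.0]
[0.0, 0.0, -0.0, 0.0, -0.0, -0.069, 12.0]
[0.0, 0.0, -0.1, 0.0, -0.0, -0.07, 12.0]
[0.0, 0.0, -0.0, 0.0, -0.001, -0.069, 12.0]
[0.0, 0.0, -0.1, 0.0, -0.0, -0.07, 12.0]
[0.0, 0.0, -0.0, 0.001, -0.001, -0.069, 12.0]
end [ 0.4242 -0.3343  0.212 ] err [ 0. -0. -0.]
lowest z [0.20061341 0.20109864 0.20224421] [[-47. -15. -63.]
 [  5. -11. -28.]
 [ 48.  10.  10.]]
```

Weight is held (−1.6 N) and the underside is at about 0.20 m. Now I yaw the ports square to the front.

Call:
{"fn": "jog_arm", "kwargs": {"series": [[[0, 0, 0, 0, 0, -0.04, 12], [0, 0, 0, 0, 0, -0.07, 12], [0, 0, 0, 0, 0, -0.08, 12], [0, 0, 0, 0, 0, -0.09, 12], [0, 0, 0, 0, 0, -0.09, 12], [0, 0, 0, 0, 0, -0.08, 12], [0, 0, 0, 0, 0, -0.065, 12], [0, 0, 0, 0, 0, -0.04, 12], [0, 0, 0, 0, 0, 0, 12], [0, 0, 0, 0, 0, 0, 12]]]}}

```text
time_s: 21.75
eef_pos: [0.4239, -0.334, 0.2114]
eef_rot: [-0.001, 0.001, 1.0, 0.001]
wrist_force: [1.0, 1.0, -1.9]
opening: 0.271
grasp_force: 59.0
```

```bash
python3 - <<'E'
from h import *
o,p,M=st();print(o["time_s"],p,M.round(3).tolist(),np.round(o["wrist_force"],1),o["opening"]*85.4,o["grasp_force"])
for n in("scene","wrist","top"):
    c=ctrl.camera(n);P=cloud(c);T=(P-p)@M*1000
    m=(abs(T[...,0])<60)&(abs(T[...,1])<20)&(T[...,2]>-90)&(T[...,2]<60);q=P[m]
    print(n,len(q),np.percentile(q,[1,50,99],0).round(4).tolist())
    if n=="wrist":
        k=T[m&(T[...,2]>-20)&(T[...,2]<-5)][:,:2];print("top rect wrist",cv2.minAreaRect(k.astype(np.float32)),len(k)) if len(k)>10 else 0
    if n=="scene":  # side face: cassette right (-y) face line fit
        k=P[m&(P[...,2]<.235)&(abs(T[...,0])<42)];
        k=k[k[:,1]<np.median(k[:,1])+.004];s=np.polyfit(k[:,0],k[:,1],1);print("side yaw deg",np.rad2deg(np.arctan(s[0])),len(k))
    if n=="top":
        Q=(P.reshape(-1,3)-O)@B;q=Q[(abs(Q[:,1])<.07)&(Q[:,0]>.03)&(Q[:,0]<.17)&(Q[:,2]>.155)&(Q[:,2]<.185)&(abs(Q[:,1])>.02)];print("cover",1.571-np.polyfit(q[:,0],q[:,2],1)[0],len(q))
        for y in(.046,-.046,0):
            r=Q[(abs(Q[:,1]-y)<.009)&(Q[:,0]>0)&(Q[:,0]<.05)&(Q[:,2]<.1)];print("bay",y,len(r),np.median(r[:,2]) if len(r) else 0)
        a0=dict(np.load("top0.npz"))["frame"].astype(int);d=abs(a0-c["frame"]).max(2)
        print("tester/adapter diff",d[228:258,318:365].mean(),d[212:232,352:370].mean())
E
```

```text
21.75 [ 0.42393833 -0.33404489  0.21141514] [[-1.0, 0.001, -0.002], [0.001, 1.0, 0.001], [0.002, 0.001, -1.0]] [ 1.   1.  -1.9] 23.13466425842977 58.97105276584625
scene 2489 [[0.3751, -0.3535, 0.2015], [0.414, -0.3462, 0.2445], [0.4701, -0.3171, 0.2978]]
side yaw deg -0.22271905194586156 759
wrist 11355 [[0.3744, -0.3531, 0.2241], [0.4135, -0.3331, 0.2724], [0.4604, -0.3152, 0.3001]]
top rect wrist ((46.797489166259766, 1.0682859420776367), (22.132343292236328, 5.892868518829346), 88.82341766357422) 154
top 287 [[0.3724, -0.3475, 0.2088], [0.3829, -0.3437, 0.2665], [0.4061, -0.3271, 0.2757]]
cover 1.6479558476377443 1352
bay 0.046 217 0.03377634510214189
bay -0.046 223 0.03386458772775225
bay 0 204 0.003273872214973328
tester/adapter diff 35.241843971631205 21.441666666666666
```

```bash
python3 -c "
from bench import ctrl
print(ctrl.hand_in())"
```

```text
the job is handed in; nothing more can be done
None
```

I handed the job in at about 22 s: the cover stands open at about 1.65 rad, both blanking pieces are still seated, and the cassette is held upright with its underside about 20 cm above the desk and its ports facing the front edge to within about 0.3°; I didn't re-measure the tester and adapter, but the arm never came near them.

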